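# Tip the used vials into the waste bin

## Robot

A 7-joint arm with a two-finger parallel gripper is mounted at the origin on the work surface. World frame = base frame: x ahead of the robot, y to its left, z up, the work surface at z = 0. Lengths are in m, angles in rad, forces in N, time in s.
With the tool pointing down it reaches from about 0.4 to 0.9 m from the base axis. Payload 5.5 kg.
Tool frame: the origin (TCP) lies midway between the tips of the shut fingers; the grasp point (between the pads) lies 19 mm behind it (manip.grip_depth is the distance from the TCP to the grasp point, in m); z points along the fingers, x is the direction in which the jaws open and shut, and the axes are right-handed (so a half turn about z gives the same grasp; the last joint's range is limited). The gripper opens to 92 mm and grips with 3 to 60 N. Pads are 19 mm wide; open, the fingers measure 130 mm over their backs; the gripper's body (75 mm by 190 mm) begins 47 mm behind the grasp point.
Start: joints at [-0.879, 0.501, -0.427, 1.55, 0.221, 1.138, -0.21], TCP at [0.27, 0.591, 0.227] pointing down, gripper open.
Joint ranges: [-2.88, 2.88], [-0.31, 2.03], [-1.54, 1.56], [0.2, 2.42], [-1.41, 4.55], [0.19, 2.02], [-2.57, 2.57]. Speed limits (rad/s): [2.57, 2.57, 3.14, 3.14, 3.14, 3.14, 3.14].

## Interface

Orientations are given as a unit quaternion [x, y, z, w].
In Python, from bench import manip, effector, viewer gives the robot as it stands. Calls block until the motion is done:
- manip.move_pose(position, orientation): joint-space move of the TCP to a pose.
- manip.servo_line(position, ori=None, vel=0.15): straight line of the TCP; ori=None keeps the orientation; vel is the mean speed in m/s.
- manip.movej(angles): joint-space move.
- effector.open_jaws() and effector.close(f_grip=None): open the fingers fully, or close them until they stop; f_grip is the grip in N (None keeps the last).
- manip.sleep(seconds).
- manip.solve_ik(position, orientation): joint angles nearest the present ones, or None.
- viewer.get_image(name): name is "side" or "top"; returns the picture (480x640x3 uint8, red, green, blue); there is no depth.
- viewer.get_calibration(name): a dict with "vfov" (degrees; the focal length in pixels is half the picture's height over the tangent of half this angle, whatever the lens; pixels are square), "cx", "cy" (the principal point, pixels), "eye" and "attitude" of the camera in the world. Camera axes: x right, y down, z forward; pixel columns grow to the right and rows downward; lengths in m; the calibration is good to about 2 mm. A picture is of the moment at which its call begins. get_calibration takes no time and is no camera call.
A pose or a line that the arm cannot do raises manip.PlanningError and nothing moves.
- manip.hand_in(): hands the job in, once; it reports no verdict.
Readings, each from a call of its own:
- manip.current_clock(): time.
- manip.current_q(): joint angles.
- manip.current_joint_velocities(): joint speeds.
- manip.current_tau(): joint torques, N m.
- manip.current_tool_pos(): TCP position.
- manip.current_tcp_rot(): TCP orientation.
- manip.current_force(): force on the tool from outside, world axes, zero at the start.
- manip.current_wrist_torque(): the same for the moment, N m.
- manip.current_finger_gap(): finger opening in m.
Only numpy, scipy, OpenCV 4.12 (cv2) and the standard library are available. Lean on these libraries where they do the work, as an engineer would, in place of code of your own. Each camera call takes 0.05 s, during which the arm holds its last target. There are 200 camera calls.

## Task

Move the blue waste bin in under the open end of the tipping tray, then push the tray's lever over until it stands at the red 45 degree mark, not far beyond it, and keep it there until all three used vials have rolled into the bin. Then bring the tray back level, at the green mark, leave the bin where it is with the vials in it, and do not disturb the bottles, beaker, jar and tools around.

Things in the scene. Friction and masses are not known exactly. Their poses are not given: they have to be found in the camera images.
- stand: Grey tipping stand, fixed to the bench. Base plate from x = -85 to 85, y = -35 to 100 mm, 12 mm thick; posts at x = +-64 mm, 187 mm tall, carry the aluminium tray's pivot axis, which runs along the stand's x. Origin on the bench below the axis. It pours towards its -y. White arc on each post: green mark straight up (level), red mark 45 degrees over towards -y
- pivot (a point): Middle of the pivot axis, 170 mm above the stand's origin, axes as the stand's. When level the tray reaches from y = -120 (its open end) to +70 mm from it, is 92 mm wide outside, 84 mm inside, its floor 12 mm below the axis, its walls up to 22 mm above. A 2 mm sill at the open end holds the vials back until the tray is well tipped
- tray (a joint): Tray angle in rad about the stand's +x: 0 level (lever upright, at the green mark), positive when pouring (lever leans to the stand's -y), 0.785 at the red mark. Travel -0.3 to 1.3, no stop or detent at level or at the mark. Stiff hinge (about 0.4 N m, some 4 N at the knob): it stays where it is left
- knob (a point): Centre of the blue ball knob, 28 mm across, on top of the tray's lever, a steel rod 10 mm thick. It is 100 mm from the pivot axis and turns with the tray: at tray angle a it is at x = -90, y = -100 sin a, z = 170 + 100 cos a mm in the stand's frame (270 mm above the bench when level)
- lip (a point): Middle of the floor's edge at the tray's open end, turning with the tray: 120 mm to -y of the axis and 158 mm above the bench when level; 76 mm to -y and 77 mm above the bench at 45 degrees (underside 5 mm lower)
- drop (a point): Point on the bench, 130 mm to the stand's -y of its origin, where the middle of the bin belongs; there, square to the stand, the bin's near wall clears the base plate by 10 mm. Fixed to the stand
- bin: Blue open waste bin, 170 x 170 mm outside, 60 mm tall, walls 8 mm thick, about 0.45 kg, loose on the bench; origin under its centre, walls square to its x and y
- vial0: Used glass vial with an orange cap, 23 mm across, 75 mm long, about 30 g, lying in the tray across the pouring direction; origin at its centre, length along its x
- vial1: Used glass vial with an orange cap, 23 mm across, 75 mm long, about 30 g, lying in the tray across the pouring direction; origin at its centre, length along its x
- vial2: Used glass vial with an orange cap, 23 mm across, 75 mm long, about 30 g, lying in the tray across the pouring direction; origin at its centre, length along its x
- bottle_clear: clear solvent bottle with a blue cap, 80 mm across, 170 mm tall; bystander; origin under its centre
- bottle_amber: amber solvent bottle with a blue cap, 80 mm across, 170 mm tall; bystander; origin under its centre
- beaker: glass beaker, 70 mm across, 90 mm tall; bystander; origin under its centre
- jar: small white jar, 56 mm across, 60 mm tall; bystander; origin under its centre
- wrench: small steel wrench lying flat, 140 mm long; bystander
- screwdriver: screwdriver lying flat, 160 mm long; bystander
There are look-alikes about, which are no part of the job. Leave any pink look-alike of the vial1 alone. Leave any turquoise look-alike of the vial0 alone.

How it is judged:
On the way, in this order (a step that is already met when the one before it is completed fails the run):
1. the bin stands under the open end of the tray, its middle within 35 mm of the drop point, while the tray is still about level (horizontal distance between bin and drop below 0.035 m and angle between bin's own z axis and vertical below 0.1 rad and height (world z) of bin below 0.01 m and value of joint tray between -0.15 and 0.15 rad), for 0.2 s.
2. the tray is held within 7 degrees of the 45 degree mark with all three vials in the bin, for half a second (value of joint tray between 0.663 and 0.907 rad and x of vial0 in the frame of bin between -0.085 and 0.085 m and y of vial0 in the frame of bin between -0.085 and 0.085 m and z of vial0 in the frame of bin between 0 and 0.06 m and x of vial1 in the frame of bin between -0.085 and 0.085 m and y of vial1 in the frame of bin between -0.085 and 0.085 m and z of vial1 in the frame of bin between 0 and 0.06 m and x of vial2 in the frame of bin between -0.085 and 0.085 m and y of vial2 in the frame of bin between -0.085 and 0.085 m and z of vial2 in the frame of bin between 0 and 0.06 m), for 0.5 s.
At the end, for the whole second after the job is handed in: The tray is level within 5 degrees and still; the bin stands upright on the bench with its middle within 45 mm of the drop point; all three vials lie at rest inside the bin (value of joint tray between -0.087 and 0.087 rad and x of vial0 in the frame of bin between -0.085 and 0.085 m and y of vial0 in the frame of bin between -0.085 and 0.085 m and z of vial0 in the frame of bin between 0 and 0.06 m and x of vial1 in the frame of bin between -0.085 and 0.085 m and y of vial1 in the frame of bin between -0.085 and 0.085 m and z of vial1 in the frame of bin between 0 and 0.06 m and x of vial2 in the frame of bin between -0.085 and 0.085 m and y of vial2 in the frame of bin between -0.085 and 0.085 m and z of vial2 in the frame of bin between 0 and 0.06 m and horizontal distance between bin and drop below 0.045 m and angle between bin's own z axis and vertical below 0.1 rad and height (world z) of bin below 0.01 m and velocity of joint tray between -0.05 and 0.05 rad/s and linear speed of each of vial0, vial1, vial2 below 0.03 m/s and linear speed of bin below 0.02 m/s); the robot touches nothing.
It fails at once if the tray is tipped far past the mark (over 60 degrees) (value of joint tray above 1.047 rad).
It fails at once if a bottle, the beaker, the jar or a tool is moved by more than 40 mm or a standing one tipped over (distance of any of bottle_clear, bottle_amber, beaker, jar, wrench, screwdriver from where it was at the start of the episode above 0.04 m or angle between any of bottle_clear, bottle_amber, beaker, jar's own z axis and vertical above 0.5 rad).
It also fails if it takes over 64 s, if anything falls off the work surface, if the arm or the gripper's body presses on something with over 40 N, if the wrist force passes 120 N, or if a joint passes its speed limit or range.

## Working session

There is one attempt and no reset: what is moved stays moved. The work goes in short steps, each a Python script; the robot and the scene stay as the last script left them, time stands still between calls to the robot, and variables do not carry over. Pictures are saved under pics/ and viewed, about 8 in all and at most 12, crops included, and the job is handed in when it is done.

```bash
mkdir -p pics; ls; python3 - <<'E'
from bench import manip,effector,viewer
import cv2
for n in("top","side"):
    im=viewer.get_image(n); cv2.imwrite(f"pics/{n}0.png",im[:,:,::-1]); print(n,viewer.get_calibration(n))
print(manip.current_clock(),manip.current_tool_pos(),manip.current_tcp_rot())
E
```

```text
pics
top {'vfov': 55.8735255955938, 'cx': 317.1562328582753, 'cy': 242.73354957893682, 'eye': array([0.3806973 , 0.07472879, 1.04235665]), 'attitude': array([ 0.70823841, -0.69895639,  0.07096548, -0.06944221])}
side {'vfov': 55.33977384021839, 'cx': 319.5070726189608, 'cy': 247.46868377441407, 'eye': array([ 0.16464276, -0.56384062,  0.82121253]), 'attitude': array([ 0.8768016 , -0.25327581,  0.12512909, -0.38911826])}
0.1 [0.27001034 0.5905926  0.22580071] [ 8.41342812e-01  5.40501203e-01 -7.39098371e-04  4.19330454e-04]
```

View pics/top0.png

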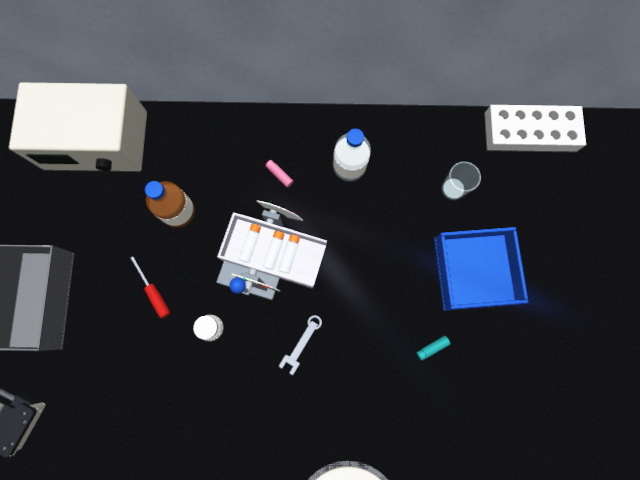

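View pics/side0.png

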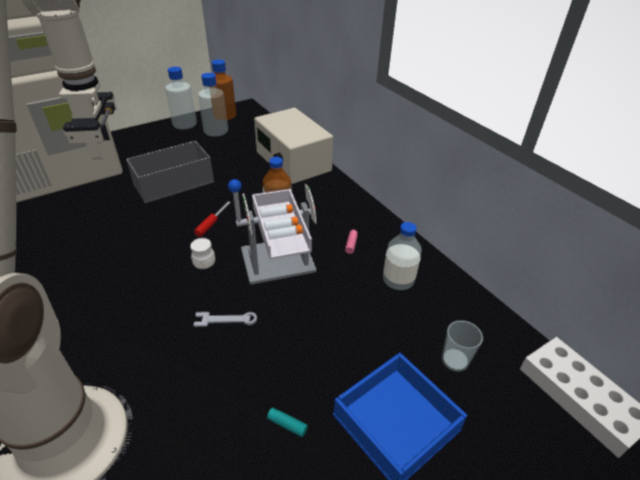

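Top view: tray with three orange-capped vials around (268,248), knob (238,285), open end to the right. The bin is at (482,268). The pink (279,173) and turquoise (433,348) look-alikes lie on the bench and stay untouched. The vials for the job are the three white, orange-capped ones in the tray, at (250,243), (274,250) and (290,254). The wrench is at (300,345), close to where the bin goes.

```bash
cat > h.py <<'E'
from bench import manip,effector,viewer
import numpy as np,cv2
from scipy.spatial.transform import Rotation as R
def ray(n,uv):
    c=viewer.get_calibration(n); f=240/np.tan(np.radians(c['vfov']/2))
    d=np.array([(uv[0]-c['cx'])/f,(uv[1]-c['cy'])/f,1.]); d=R.from_quat(c['attitude']).apply(d)
    return c['eye'],d/np.linalg.norm(d)
def onz(n,uv,z):
    e,d=ray(n,uv); return e+d*(z-e[2])/d[2]
def tri(u,v):
    a,d=ray('top',u); b,g=ray('side',v)
    s,t=np.linalg.lstsq(np.c_[d,-g],b-a,rcond=None)[0]; p,q=a+s*d,b+t*g
    return (p+q)/2,np.linalg.norm(p-q)
def blob(m,box):
    k=np.zeros(m.shape,np.uint8);x0,y0,x1,y1=box;k[y0:y1,x0:x1]=m[y0:y1,x0:x1]
    c=max(cv2.findContours(k,cv2.RETR_EXTERNAL,cv2.CHAIN_APPROX_NONE)[0],key=cv2.contourArea); return c
def hsv(im): return cv2.cvtColor(im,cv2.COLOR_RGB2HSV)
def blue(im): return cv2.inRange(hsv(im),(105,150,50),(130,255,255))
def cen(c): return cv2.minEnclosingCircle(c)[0]
def quad(c): return cv2.minAreaRect(c),cv2.approxPolyDP(cv2.convexHull(c),0.03*cv2.arcLength(c,True),True)[:,0]
E
python3 - <<'E'
from h import *
np.set_printoptions(precision=4,suppress=True)
T=cv2.imread('pics/top0.png')[:,:,::-1];S=cv2.imread('pics/side0.png')[:,:,::-1]
kt=cen(blob(blue(T),(215,270,260,300)));ks=cen(blob(blue(S),(222,172,250,200)))
print('knob',kt,ks,tri(kt,ks),onz('top',kt,.27))
rt,q=quad(blob(blue(T),(420,215,540,320)));print('bin top',rt,q.tolist())
for p in q: print(onz('top',p,.06))
rs,q=quad(blob(blue(S),(320,340,480,480)));print('bin side',q.tolist())
for p in q: print(p,onz('side',p,.06),onz('side',p,0))
h=hsv(T);w=cv2.inRange(h,(0,0,120),(180,60,255))|cv2.inRange(h,(5,150,120),(18,255,255))
w=cv2.morphologyEx(w,cv2.MORPH_OPEN,np.ones((5,5),np.uint8))
rt,q=quad(blob(w,(212,208,335,290)));print('tray',rt,q.tolist())
for p in q: print(onz('top',p,.192))
wr=cv2.inRange(h,(0,0,90),(180,70,255));c=blob(wr,(275,310,325,380))[:,0]
print('wrench xy');
for p in c[::12]: print(onz('top',p,0)[:2])
for n,uv in(('beaker',(455,190)),('jar',(208,328)),('turq a',(418,354)),('turq b',(449,341)),('pink',(292,184))): print(n,onz('top',uv,0.01)[:2])
V=cv2.resize(T[195:385,200:350],None,fx=4,fy=3.15*4/3.15,interpolation=cv2.INTER_CUBIC)[:600]
cv2.imwrite('pics/crop.png',cv2.resize(T[200:350,195:345],(600,600),interpolation=cv2.INTER_CUBIC)[:,:,::-1])
E
```

```text
knob (236.8648681640625, 285.2837829589844) (234.10464477539062, 185.08139038085938) (array([0.4614, 0.2099, 0.27  ]), np.float64(0.0020299393723681594)) [0.4604 0.2102 0.27  ]
bin top ((486.1990966796875, 268.5132751464844), (80.11178588867188, 100.41253662109375), 85.68397521972656) [[515, 227], [539, 304], [443, 310], [434, 237]]
[ 0.6205 -0.3675  0.06  ]
[ 0.4503 -0.4068  0.06  ]
[ 0.4347 -0.1988  0.06  ]
[ 0.5952 -0.1855  0.06  ]
bin side [[400, 352], [467, 416], [408, 479], [387, 479], [332, 413]]
[400 352] [ 0.6084 -0.2036  0.06  ] [ 0.6433 -0.1752  0.    ]
[467 416] [ 0.6211 -0.3721  0.06  ] [ 0.6571 -0.357   0.    ]
[408 479] [ 0.4604 -0.3978  0.06  ] [ 0.4837 -0.3848  0.    ]
[387 479] [ 0.4319 -0.3798  0.06  ] [ 0.453  -0.3653  0.    ]
[332 413] [ 0.4203 -0.2394  0.06  ] [ 0.4405 -0.2138  0.    ]
tray ((271.5, 248.5), (81.0, 107.0), 90.0) [[325, 240], [312, 286], [218, 282], [232, 213], [279, 208]]
[0.5577 0.059  0.192 ]
[0.469  0.0826 0.192 ]
[0.4742 0.2597 0.192 ]
[0.6087 0.24   0.192 ]
[0.6201 0.1491 0.192 ]
wrench xy
[0.4229 0.0834]
[0.3981 0.0921]
[0.3713 0.1097]
[0.3448 0.1248]
[0.3293 0.1468]
[0.3076 0.1485]
[0.3079 0.1262]
[0.2994 0.1193]
[0.3253 0.1177]
[0.3516 0.1003]
[0.3782 0.085 ]
[0.4007 0.0649]
[0.423  0.0766]
beaker [ 0.7216 -0.2533]
jar [0.3907 0.3158]
turq a [ 0.34   -0.1531]
turq b [ 0.3691 -0.2232]
pink [0.7311 0.1358]
```

View pics/crop.png

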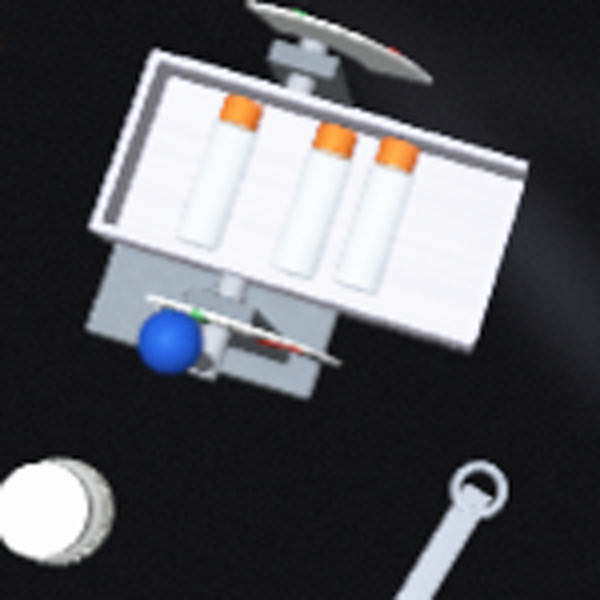

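The crop shows three vials with orange caps in the tray. The green and red marks are to the right of the knob, at crop (198,315) and (280,345). The wrench ring is at crop (480,490). I'll read the tray corners off this crop, and take a sharper look at the bin rim, because its glow spoiled the mask.

```bash
python3 - <<'E'
from h import *
np.set_printoptions(precision=4,suppress=True)
T=cv2.imread('pics/top0.png')[:,:,::-1]
cv2.imwrite('pics/crop2.png',cv2.resize(T[215:325,425:535],(660,660),interpolation=cv2.INTER_CUBIC)[:600,:,::-1])
for V in(70,100):
    m=cv2.inRange(hsv(T),(105,120,V),(130,255,255));m=cv2.morphologyEx(m,cv2.MORPH_CLOSE,np.ones((7,7),np.uint8))
    r,q=quad(blob(m,(420,215,540,320)));print(V,r,q.tolist())
P=[onz('top',(195+a/4,200+b/4),.192)[:2] for a,b in((158,50),(528,163),(92,228))]
u=P[1]-P[0];v=P[2]-P[0];print(P,np.linalg.norm(u),np.linalg.norm(v),'stand y yaw (far wall)',np.degrees(np.arctan2(-u[1],-u[0]))-90,'x yaw',np.degrees(np.arctan2(-v[1],-v[0])))
k=np.array([.4608,.2100])
th=(np.arctan2(-u[1],-u[0])-np.pi/2+np.arctan2(-v[1],-v[0]))/2
ex=np.array([np.cos(th),np.sin(th)]);ey=np.array([-ex[1],ex[0]])
o=k+.09*ex
print('yaw',th,'origin from knob',o,'from tray',P[0]-.046*ex-.07*ey, P[1]-.046*ex+.12*ey,P[2]+.046*ex-.07*ey,'drop',o-.13*ey)
E
```

```text
70 ((480.8310241699219, 267.9724426269531), (78.3118896484375, 88.85867309570312), 85.2363510131836) [[515, 227], [528, 302], [444, 310], [434, 237]]
100 ((480.78924560546875, 267.9351501464844), (77.98361206054688, 88.6872329711914), 85.30131530761719) [[515, 227], [528, 302], [443, 309], [434, 237]]
[array([0.6098, 0.2352]), array([0.5562, 0.0552]), array([0.5219, 0.2623])] 0.1878732848591391 0.09203304781030233 stand y yaw (far wall) -16.565870347083347 x yaw -17.12261278020394
yaw -0.29398747528685965 origin from knob [0.5469 0.1839] from tray [0.5455 0.1816] [0.547  0.1833] [0.5456 0.182 ] drop [0.5093 0.0595]
```

View pics/crop2.png

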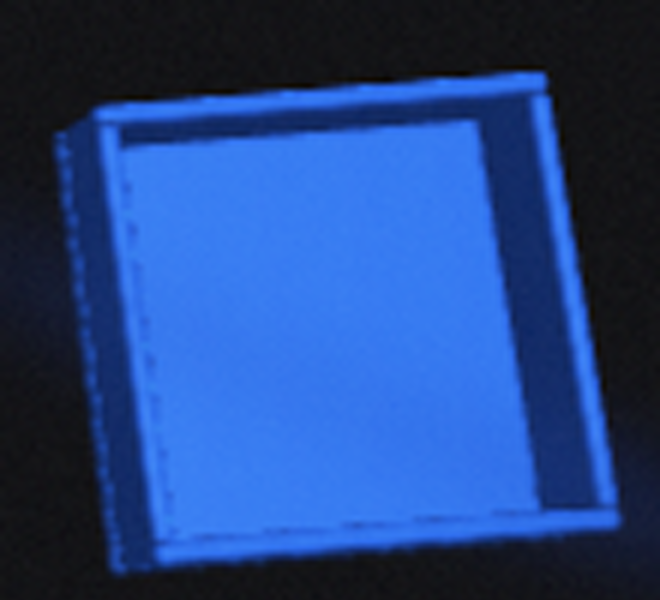

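```bash
cat >> h.py <<'E'
O=np.array([.5463,.1830]);TH=-.294
def rot(t): return np.array([[np.cos(t),-np.sin(t)],[np.sin(t),np.cos(t)]])
def st(x,y,z): return np.r_[O+rot(TH)@[x,y],z]      # stand frame -> world
def down(yaw): return (R.from_euler('z',yaw)*R.from_euler('x',np.pi)).as_quat()
E
python3 - <<'E'
from h import *
np.set_printoptions(precision=4,suppress=True)
C=np.array([onz('top',(425+a/6,215+b/6),.06)[:2] for a,b in((97,108),(546,75),(621,525),(155,565))])
print(C,[np.linalg.norm(C[i]-C[i-1]) for i in range(4)])
# order: (+x,+y),(+x,-y),(-x,-y),(-x,+y)
ex=(C[0]-C[3]+C[1]-C[2]);yaw=np.arctan2(ex[1],ex[0]);ey=(C[0]-C[1]+C[3]-C[2]);print(C.mean(0),np.degrees(yaw),np.degrees(np.arctan2(ey[1],ey[0]))-90)
b0=C.mean(0);y0=(yaw+np.arctan2(ey[1],ey[0])-np.pi/2)/2
b1=st(.012,-.134,0)[:2];print('goal',b1)
for sx in(-1,1):
  for flip in(0,np.pi):
    off=np.array([sx*.081,-.055])
    for b,y in((b0,y0),(b1,TH)):
        p=b+rot(y)@off
        for z in(.026,.15): print(sx,flip>0,p,z,manip.solve_ik(np.r_[p,z],down(y+flip)))
print('lever')
ax=rot(TH)@[1,0]
for jaw in('y','x'):
 for flip in(0,np.pi):
  for a in(0,.4,.8):
    for tilt in(0,.5,1):
      q=R.from_rotvec(a*tilt*np.r_[ax,0])*R.from_quat(down(TH+flip+(np.pi/2 if jaw=='y' else 0)))
      k=st(-.09,-.1*np.sin(a),.17+.1*np.cos(a)); p=k+q.apply([0,0,.008])
      s=manip.solve_ik(p,q.as_quat()); print(jaw,flip>0,a,tilt,s)
E
```

```text
[[ 0.6045 -0.2019]
 [ 0.6194 -0.3696]
 [ 0.4532 -0.3843]
 [ 0.4367 -0.2157]] [np.float64(0.16839517916581248), np.float64(0.1684151604806139), np.float64(0.1668725055155445), np.float64(0.16939078571374638)]
[ 0.5285 -0.2929] 4.893538439085208 5.322630207295944
goal [0.519  0.0513]
-1 False [ 0.4527 -0.3549] 0.026 [ 0.2032  0.6744  0.5448  1.8956 -0.5165  0.7146  1.1397]
-1 False [ 0.4527 -0.3549] 0.15 [ 0.1151  0.4942  0.6547  1.8412 -0.3685  0.9302  1.0254]
-1 False [0.4255 0.0221] 0.026 [-0.1405  0.4242  0.0294  2.2389 -0.0263  0.4788 -0.3844]
-1 False [0.4255 0.0221] 0.15 [-0.1785  0.178   0.0695  2.1721 -0.0173  0.792  -0.3919]
-1 True [ 0.4527 -0.3549] 0.026 [-0.0369  0.8248  0.9024  1.9029 -0.8631  0.8611 -1.7285]
-1 True [ 0.4527 -0.3549] 0.15 [-0.1781  0.709   1.1316  1.8493 -0.7336  1.0761 -1.8094]
-1 True [0.4255 0.0221] 0.026 [ 0.3048  0.4706 -0.485   2.2246  0.4278  0.5346  2.3395]
-1 True [0.4255 0.0221] 0.15 [ 0.9646  0.4776 -1.2875  2.1414  0.577   0.9424  2.1927]
1 False [ 0.614  -0.3405] 0.026 [ 0.2581  0.7993  0.316   1.5443 -0.302   0.8464  0.775 ]
1 False [ 0.614
[... 2380 characters left out ...]
0043  1.0041 -0.6658]
x False 0.8 0.5 [-0.0859  0.0461 -0.001   2.1729 -0.5096  0.8345 -0.0511]
x False 0.8 1 [ 0.0294  0.1471  0.19    2.2953 -1.0773  0.9858  0.6857]
x True 0 0 [ 0.0602  0.2212 -0.6174  1.8623  0.1429  1.102   2.2371]
x True 0 0.5 [ 0.0602  0.2212 -0.6174  1.8623  0.1429  1.102   2.2371]
x True 0 1 [ 0.0602  0.2212 -0.6174  1.8623  0.1429  1.102   2.2371]
x True 0.4 0 [ 0.0938  0.1726 -0.5701  1.9277  0.1058  1.0706  2.3272]
x True 0.4 0.5 [ 0.8457  0.246  -1.2757  2.0078  0.103   0.9323  2.3856]
x True 0.4 1 None
x True 0.8 0 [ 0.1227  0.1565 -0.5344  1.997   0.0938  1.0117  2.3914]
x True 0.8 0.5 None
x True 0.8 1 [-0.9358  0.4651  1.3744  2.3173 -1.29    1.3943 -2.2513]
```

```bash
python3 - <<'E'
from h import *
np.set_printoptions(precision=4,suppress=True)
b0=np.array([.5285,-.2929]);y0=np.radians(5.1);b1=st(.012,-.134,0)[:2];off=np.array([-.081,-.055])
p0=b0+rot(y0)@off;p1=b1+rot(TH)@off
p=manip.current_tool_pos();manip.servo_line([p[0],p[1],.42],vel=.3)
manip.move_pose(np.r_[p0,.40],down(y0)); manip.servo_line(np.r_[p0,.10],vel=.25)
manip.servo_line(np.r_[p0,.026],vel=.08)
print('F',manip.current_force(),manip.current_clock())
effector.close(f_grip=45);print('gap',manip.current_finger_gap(),manip.current_force())
pm=(p0+p1)/2
manip.servo_line(np.r_[pm,.026],ori=down((y0+TH)/2),vel=.12);print('F',manip.current_force(),manip.current_finger_gap())
manip.servo_line(np.r_[p1,.026],ori=down(TH),vel=.12);print('F',manip.current_force(),manip.current_finger_gap(),manip.current_tool_pos(),p1)
effector.open_jaws();manip.servo_line(np.r_[p1,.12],vel=.15)
pp=st(-.2,-.25,.42);manip.servo_line(np.r_[pp[:2],.40],vel=.3)
print(manip.current_clock())
T=viewer.get_image('top');S=viewer.get_image('side')
cv2.imwrite('pics/top1.png',T[:,:,::-1]);cv2.imwrite('pics/side1.png',S[:,:,::-1])
E
```

```text
F [-0.0977  0.0343  0.5626] 6.675
gap 0.00788890085512838 [ 2.939   0.4249 -1.142 ]
F [0.2217 1.5484 0.2747] 0.007579435734162355
F [ 0.3806  0.502  -1.955 ] 0.007907274715530394 [0.4255 0.022  0.026 ] [0.4255 0.0221]Traceback (most recent call last):
  File "<stdin>", line 14, in <module>
bench.PlanningError: the arm cannot follow that straight line within its joint ranges
```

```bash
python3 - <<'E'
from h import *
np.set_printoptions(precision=4,suppress=True)
p=manip.current_tool_pos();print(p)
manip.servo_line([p[0],p[1],.40],vel=.3)
manip.move_pose([.42,-.25,.40],down(TH))
print(manip.current_clock())
T=viewer.get_image('top');S=viewer.get_image('side')
cv2.imwrite('pics/top1.png',T[:,:,::-1]);cv2.imwrite('pics/side1.png',S[:,:,::-1])
E
```

```text
[0.425  0.0224 0.1196]
15.6667
```

View pics/top1.png

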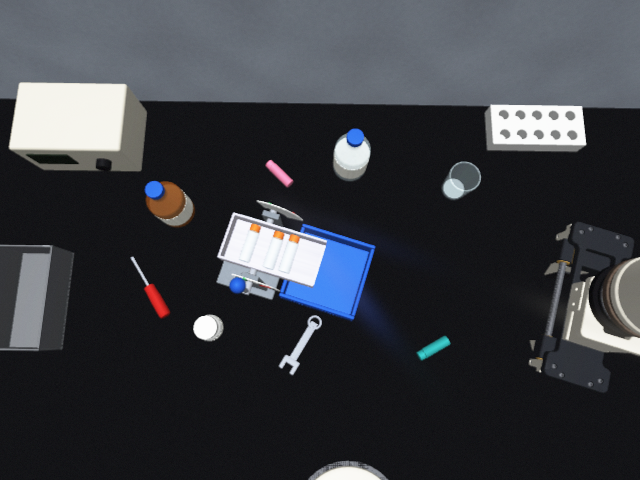

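The bin now sits under the open end, with its right rim corners at (374,239) and (354,318). The vials are still in the tray and the wrench, bottles and beaker are where they were. I'll check the bin numerically, then grip the knob and tip.

```bash
cat >> h.py <<'E'
def lever(a,tilt=.6,depth=.014):
    q=R.from_rotvec(a*tilt*np.r_[rot(TH)@[1,0],0])*R.from_quat(down(TH+np.pi/2))
    return st(-.093,-.1*np.sin(a),.17+.1*np.cos(a))+q.apply([0,0,depth]),q.as_quat()
E
python3 - <<'E'
from h import *
np.set_printoptions(precision=4,suppress=True)
a,b=onz('top',(373,239),.06)[:2],onz('top',(353.5,317),.06)[:2]
m=(a+b)/2+rot(TH)@[0,.085];d=st(0,-.13,0)[:2];print('bin',m,'drop',d,'err',np.linalg.norm(m-d),'side',np.linalg.norm(a-b))
if np.linalg.norm(m-d)>.027: raise SystemExit
p,q=lever(0)
manip.move_pose(np.r_[p[:2],.40],q);manip.servo_line(p,vel=.15);print('F',manip.current_force())
effector.close(f_grip=20);print('gap',manip.current_finger_gap(),manip.current_force(),manip.current_tool_pos()-p)
try:
    for a in np.linspace(0,.785,9)[1:]:
        p,q=lever(a);manip.servo_line(p,ori=q,vel=.05);print(round(a,2),manip.current_force(),manip.current_finger_gap())
except manip.PlanningError as e: print(e,manip.current_q())
manip.sleep(1.5);print(manip.current_clock(),manip.current_tool_pos()-p,manip.current_force())
T=viewer.get_image('top');S=viewer.get_image('side')
cv2.imwrite('pics/two2.png',np.vstack([T[180:400,180:480],S[150:370,150:450]])[:,:,::-1])
E
```

```text
bin [0.5277 0.0533] drop [0.5086 0.0586] err 0.019804194345452632 side 0.1769871194984002
F [ 0.8656  0.614  -0.407 ]
gap 0.026667428749060106 [0.2007 0.1457 0.3814] [ 0. -0. -0.]
0.1 [ 0.0466 -1.2453  1.0515] 0.02651915197715428
0.2 [-1.0083  0.1599  4.6122] 0.026829687600220573
0.29 [-0.562  -1.3741  6.4398] 0.026427143352660984
0.39 [-0.5185 -1.211   7.4178] 0.026413052826274038
0.49 [-0.5358 -1.2567  7.0259] 0.02631454576417038
0.59 [-0.3623 -3.0687  7.8851] 0.02622954074713455
0.69 [-2.1387 -2.6296  8.6582] 0.026399148642075324
0.78 [-1.2679 -3.3467  6.3736] 0.02630633863447436
23.7667 [ 0.0002 -0.0006 -0.0002] [-1.691  -3.6596  7.1098]
```

View pics/two2.png

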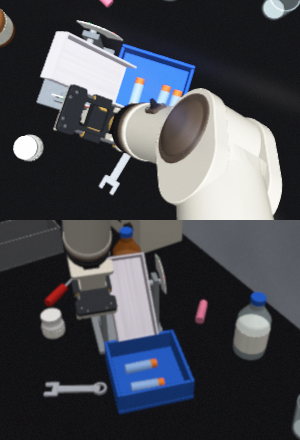

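The tray looks empty: the top crop shows three orange caps in the bin, at (138,83), (166,90) and (177,97). Two vials show in the side view, with the third behind the near wall. Next I bring the tray back level, release, and check.

```bash
python3 - <<'E'
from h import *
np.set_printoptions(precision=4,suppress=True)
manip.sleep(.7)
for a in np.linspace(.785,0,9)[1:]:
    p,q=lever(a);manip.servo_line(p,ori=q,vel=.05)
manip.sleep(.3);print(manip.current_force(),manip.current_tool_pos()-p)
effector.open_jaws();manip.servo_line(np.r_[p[:2],.40],vel=.2)
manip.move_pose([.42,-.25,.40],down(TH));print(manip.current_clock())
T=viewer.get_image('top');S=viewer.get_image('side')
kt=cen(blob(blue(T),(215,265,265,305)));ks=cen(blob(blue(S),(215,165,255,205)))
k,e=tri(kt,ks);l=rot(-TH)@(k[:2]-O);print('knob',kt,ks,k,e,'stand',l,'angle deg',np.degrees(np.arctan2(-l[1],k[2]-.17)))
a=cv2.resize(T[190:340,200:400],(800,600),interpolation=cv2.INTER_CUBIC);b=cv2.resize(S[170:340,190:350],(640,680))
cv2.imwrite('pics/top3.png',a[:,:,::-1]);cv2.imwrite('pics/both3.png',np.hstack([cv2.resize(T,(400,300)),cv2.resize(S,(400,300))])[:,:,::-1])
E
```

```text
[ 0.8869 -2.5212  0.2446] [-0.0001 -0.0006 -0.0005]
31.225
knob (237.0, 285.0) (234.2291717529297, 185.3958282470703) [0.4618 0.2099 0.2691] 0.0016477991132760005 stand [-0.0887  0.0012] angle deg -0.7091889056070141
```

View pics/top3.png

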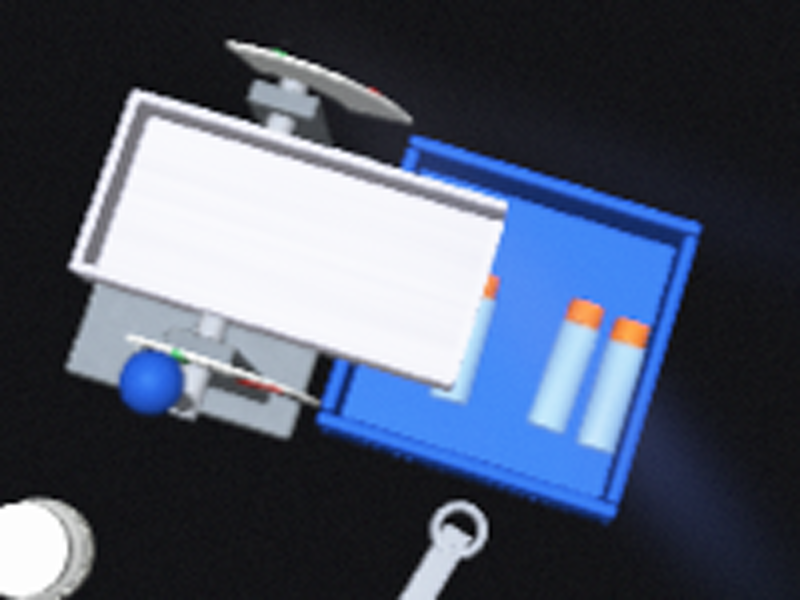

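View pics/both3.png

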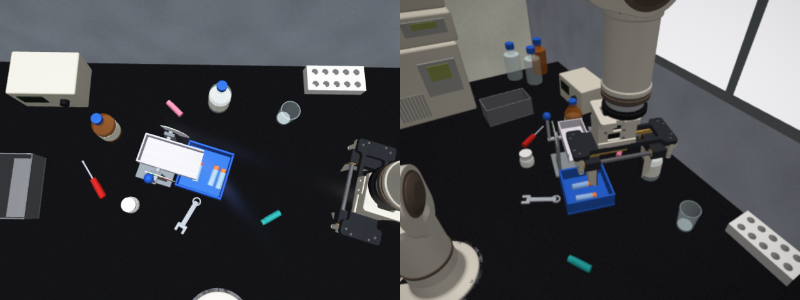

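The tray is empty and level: the knob matches its first position to 0.5 px, about -0.7°. All three vials lie in the bin, with caps at crop (490,287), (585,312) and (630,330). The bystanders are in place and the arm is clear, so I'm handing in.

```bash
python3 - <<'E'
from bench import manip
manip.hand_in();print(manip.current_clock())
E
```

```text
the job is handed in; nothing more can be done
the job is handed in; nothing more can be done
```

The job is done and handed in at about 31 s of the 64 s allowed; no verdict was reported.

**What I did:** I gripped the bin by its robot-side wall and dragged it square under the tray's open end. Then I gripped the knob, swung the lever to 45° and held it there for over 2 s. After that I swung it back level, released it and backed off.

**Last checks:**
- **Tray:** knob triangulated at about -0.7°, and within 0.5 px of where it started, so level.
- **45° mark:** not seen in a picture, because the gripper hid the knob. I inferred it from the TCP, which was within 1 mm of the planned pose while gripping the knob.
- **Vials:** all three seen in the bin and the tray empty. I did not measure their speed.
- **Bin:** measured about 20 mm from the drop point before the pour. I had planned a 13 mm offset to keep it off the wrench. The tool's own position gives about 13 mm. The picture reading is the rougher one, as its rim length came out 177 mm instead of 170 mm. Both are inside the 35 mm limit.
- **Surroundings:** bottles, beaker, jar, tools and look-alikes show no visible movement.

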